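# Set a glued strip to dry level on spacers under a weight

### The arm

A 6-joint arm with a two-finger parallel gripper is mounted at the origin on the work surface. World frame = base frame: x ahead of the robot, y to its left, z up, the work surface at z = 0. Lengths are in m, angles in rad, forces in N, time in s.
With the tool pointing down it reaches from about 0.325 to 0.775 m from the base axis. Payload 5.5 kg.
Tool frame: the origin (TCP) lies between the finger pads; the fingertips stand 8 mm ahead of it and the grasp point (between the pads) lies 11 mm behind it (tcp_to_tips is the distance from the TCP to the fingertips, in m); z points along the fingers, y is the line along which they close (so a half turn about z gives the same grasp; the last joint's range is limited). The gripper opens to 88 mm and grips with 3 to 60 N. Pads are 20 mm wide; open, the fingers measure 115 mm over their backs; the gripper's body (75 mm by 178 mm) begins 61 mm behind the grasp point.
Start: joints at [1.11, 0.091, 1.231, -0, 1.82, -0.057], TCP at [0.236, 0.552, 0.231] pointing down, gripper open.
Joint ranges: [-2.87, 2.87], [-0.86, 2.18], [0.17, 2.46], [-1.51, 4.65], [0.06, 2.69], [-2.65, 2.65]. Speed limits (rad/s): [2.57, 2.57, 3.01, 3.14, 3.14, 3.14].

### API

Orientations are given as a unit quaternion [w, x, y, z].
In Python, from bench import * gives the robot as it stands. Calls block until the motion is done:
- move_to(position, orientation): joint-space move of the TCP to a pose.
- move_l(position, speed=0.15, orientation=None): straight line of the TCP; orientation=None keeps the orientation; speed is the mean speed in m/s.
- movej(angles): joint-space move.
- gripper_open() and close(): open the fingers fully, or close them until they stop; the grip force is fixed at half the most.
- hold(seconds).
- inverse_kinematics(position, orientation): joint angles nearest the present ones, or None.
- state(): the state.
- get_image(name): name is "scene" or "side" or "wrist"; returns a dict with "frame" (420x560x3 uint8, blue, green, red), "depth" (420x560 float32, m along the optical axis (not along the pixel's ray), 0 where there is no reading), "camera_matrix" (3x3 intrinsics, pixels), "view" (4x4, takes a point from world to camera coordinates). Camera axes: x right, y up, looking along -z (the intrinsics and any distortion apply to the point x, -y, -z); pixel columns grow to the right and rows downward; lengths in m; the calibration is good to about 2 mm. A picture is of the moment at which its call begins.
A pose or a line that the arm cannot do raises IKError and nothing moves.
- job_done(): hands the job in; it is judged then, once.
The state is a dict: "time": time; "joint_pos": joint angles; "dq": joint speeds; "joint_torque": joint torques, N m; "ee_pos": TCP position; "ee_rot": TCP orientation; "ft_force": force on the tool from outside, world axes, zero at the start; "moment": the same for the moment, N m; "finger_gap": finger opening in m; "finger_force": force on a finger pad.
Only numpy, scipy, OpenCV 4.12 (cv2) and the standard library are available. Lean on these libraries where they do the work, as an engineer would, in place of code of your own. Each camera call takes 0.05 s, during which the arm holds its last target. There are 200 camera calls.

### The job

Set the glued wooden strip to dry on the gluing base. Stand the thick spacer on the middle of the low round rest and the thin spacer on the middle of the high square rest, put the drip tray on the base midway between the rests, lay the strip centred across both spacers so that it lies level, in line with the rests and over the tray, then stand the weight upright on the middle of the strip. Leave the glue bottle and the carton where they stand.

Things in the scene. Friction and masses are not known exactly. Their poses are not given: they have to be found in the camera images.
- gluing_base: Fixed plywood plate lying flat on the bench, 130 x 270 x 12 mm (x, y, z). Origin at the centre of its underside, on the bench; its y axis is its long axis, z up. The two rests stand fixed on it, 80 mm from its centre on the long axis, one at +y and one at -y (which is which varies), so its centre is midway between them.
- low_rest: Low round steel disc, 68 mm diameter, 20 mm high, fixed on the gluing base; its flat top is 32 mm above the bench. Origin at the centre of its underside (12 mm above the bench), z up.
- high_rest: High square steel block, 64 x 64 mm, 40 mm high, with a dark band around it, fixed on the gluing base and parallel to it; its flat top is 52 mm above the bench. Origin at the centre of its underside (12 mm above the bench), z up.
- thick_spacer: Loose brown hardwood block, 40 x 50 x 45 mm (x, y, z; 45 mm high), with a dark line around it near the top, about 60 g. Stands upright on the bench at the start. Origin at the centre of its underside, z up.
- thin_spacer: Loose brown hardwood block, 40 x 60 x 25 mm (x, y, z; 25 mm high), with a dark line around it near the top, about 40 g. Stands upright on the bench at the start. Origin at the centre of its underside, z up. Each spacer on its own rest makes the same height: tops 77 mm above the bench.
- strip: The glued strip: loose two-ply wooden strip, 56 x 220 x 18 mm (x, y, z), light wood with a dark ply below and a small dark dot near each end, about 170 g. Lies flat on the bench at the start. Origin at the centre of its underside; y is its long axis, z up.
- drip_tray: Loose shallow open black plastic tray, 44 x 64 mm outside and 16 mm high (x, y, z), walls 4 mm, about 60 g, can be gripped across its outside. Origin at the centre of its underside, z up.
- weight: Loose dark steel weight, about 0.5 kg: a round body of 46 mm diameter and 34 mm height, with an upright round handle of 20 mm diameter on its axis that ends in a 24 mm head (4 mm high), 74 mm high in all. Origin at the centre of its underside, z up along the handle.
- glue_bottle: Bystander: white plastic glue bottle with a red cap, 56 mm diameter, 130 mm high, standing loose beyond the work. Origin at the centre of its underside.
- carton: Bystander: small cardboard screw carton with a green band, 60 x 90 x 50 mm (x, y, z), standing loose beyond the work. Origin at the centre of its underside.
There are look-alikes about, which are no part of the job. Of the things like the strip, leave any that is red; of the rest the larger one is meant.

How it is judged:
By the outcome, as a careful person would: the job done as asked, in the order asked, and still so for the second after the job is handed in, with the robot touching nothing.
It also fails if it takes over 128 s, if anything falls off the work surface, if the arm or the gripper's body presses on something with over 40 N, if the wrist force passes 120 N, or if a joint passes its speed limit or range.

## Working session

There is one attempt and no reset: what is moved stays moved. The work goes in short steps, each a Python script; the robot and the scene stay as the last script left them, time stands still between calls to the robot, and variables do not carry over. Pictures are saved under pics/ and viewed, at most 14 in all, crops included, and the job is handed in when it is done.

```bash
ls; mkdir -p pics; python3 - <<'E'
from bench import *
import cv2,numpy as np,pickle
for n in("scene","side"):
    d=get_image(n); cv2.imwrite(f"pics/{n}0.png",d["frame"]); pickle.dump(d,open(f"{n}0.pkl","wb"))
    print(n,d["camera_matrix"].tolist(),np.round(np.linalg.inv(d["view"]),3).tolist(), (d["depth"]>0).mean(), d.keys())
print(state())
E
```

```text
pics
scene [[540.1317830724792, 0.0, 282.8404417978673], [0.0, 540.1317830724792, 204.70079360251364], [0.0, 0.0, 1.0]] [[0.732, -0.544, 0.41, 1.055], [0.681, 0.6, -0.42, -0.597], [-0.017, 0.586, 0.81, 1.227], [0.0, 0.0, 0.0, 1.0]] 0.9958673469387755 dict_keys(['frame', 'depth', 'camera_matrix', 'view'])
side [[459.22624936955935, 0.0, 276.59450696184746], [0.0, 459.22624936955935, 216.6253873555706], [0.0, 0.0, 1.0]] [[0.742, 0.469, -0.479, -0.19], [-0.67, 0.523, -0.526, -0.686], [0.004, 0.712, 0.703, 0.981], [0.0, 0.0, 0.0, 1.0]] 0.9958801020408163 dict_keys(['frame', 'depth', 'camera_matrix', 'view'])
{'time': 0.1, 'joint_pos': array([ 1.11031191e+00,  9.17697178e-02,  1.23173504e+00, -1.71140510e-05,
        1.81975302e+00, -5.67244215e-02]), 'dq': array([ 0.00071419,  0.00014459, -0.00443296,  0.00013605, -0.0030444 ,
        0.00126311]), 'joint_torque': array([ 2.77794519e-03, -4.47860134e+01, -4.07568741e+01,  7.00853672e-02,
        2.84651929e-02, -1.13174908e-04]), 'ee_pos': array([0.23564526, 0.5515392 , 0.22964539]), 'ee_rot': array([-2.04893697e-04,  2.00513491e-01,  9.79690587e-01, -8.07000295e-04]), 'ft_force': array([-0.13096848, -0.02573196,  0.98866033]), 'moment': array([-0.02144747, -0.01224626,  0.01424275]), 'finger_force': 0.0, 'finger_gap': 0.08782803674635967}
```

View pics/scene0.png

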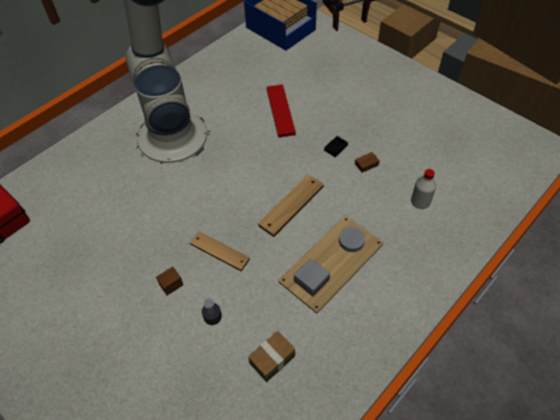

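View pics/side0.png

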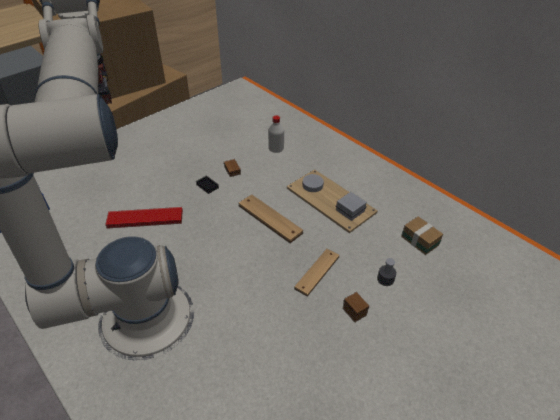

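Scene view: the strip candidates are the large light strip at (291,205), a small one at (220,250) and a red one at (280,110). The tray is at (336,146), the spacers at (367,161) and (169,280), the weight at (211,312), the base at (331,262) with the round rest at (351,238) and the square rest at (312,276), the bottle at (423,190) and the carton at (272,355). The meant strip is the large one: it isn't red, and it's bigger than the one at (220,250). Next I'll measure with depth and make one enlarged crop.

```bash
cat > vis.py <<'E'
import numpy as np,cv2
def world(d):
    K=d["camera_matrix"];h,w=d["depth"].shape
    u,v=np.meshgrid(np.arange(w),np.arange(h));z=d["depth"]
    P=np.stack([(u-K[0,2])/K[0,0]*z,-(v-K[1,2])/K[1,1]*z,-z,np.ones_like(z)],-1)
    W=(P@np.linalg.inv(d["view"]).T)[...,:3]; W[z<=0]=np.nan; return W
def cast(d,uv,h):
    K=d["camera_matrix"];C=np.linalg.inv(d["view"]);uv=np.atleast_2d(uv).astype(float)
    r=np.c_[(uv[:,0]-K[0,2])/K[0,0],-(uv[:,1]-K[1,2])/K[1,1],-np.ones(len(uv))]@C[:3,:3].T
    return C[:3,3]+r*((h-C[2,3])/r[:,2])[:,None]
def rect(xy):
    "centre, (short,long), yaw of the long side from world x, by minAreaRect in mm"
    (c,(a,b),t)=cv2.minAreaRect((np.asarray(xy)[:,:2]*1000).astype(np.float32))
    if a>b: a,b=b,a; t+=90
    return np.array(c)/1000,(round(a,1),round(b,1)),(t+90)%180   # (approx) angle of long side
E
python3 - <<'E'
import pickle,cv2,numpy as np
from vis import *
for n in("scene","side"):
    d=pickle.load(open(n+"0.pkl","rb"));W=world(d);Z=W[...,2]
    r=np.hypot(W[...,0],W[...,1])
    roi=(r>.2)&(r<1.05)&(Z<.16)&(W[...,0]>-.3)
    t=roi&(Z<.005);print(n,"table z",np.nanmedian(Z[t]),np.nanstd(Z[t]))
    m=(roi&(Z>.008)).astype(np.uint8)
    k,L,S,C=cv2.connectedComponentsWithStats(m)
    for i in range(1,k):
        if S[i,4]<60: continue
        q=L==i;top=np.nanpercentile(Z[q],90)
        s=q&(Z>top-.006);c,sz,a=rect(W[s])
        print(C[i].round(),S[i,4],"top%.3f"%top,c.round(3),sz,round(a,1),d["frame"][s].mean(0).round())
d=pickle.load(open("scene0.pkl","rb"));cv2.imwrite("pics/crop.png",cv2.resize(d["frame"][70:390,140:460],(600,600),interpolation=cv2.INTER_CUBIC))
E
```

```text
scene table z -4.392092829808014e-05 0.10198631447038423
[281.  19.] 2681 top0.097 [-0.122  0.617] (174.0, 207.0) 179.6 [55. 67. 80.]
[280. 110.] 913 top0.021 [0.177 0.301] (56.7, 226.0) 143.5 [ 15.  17. 119.]
[335. 145.] 135 top0.018 [0.407 0.3  ] (45.9, 68.1) 93.9 [28. 29. 29.]
[366. 161.] 296 top0.028 [0.517 0.308] (43.6, 62.8) 68.9 [30. 52. 81.]
[424. 190.] 684 top0.124 [0.71  0.303] (25.4, 26.3) 69.5 [ 21.  23. 104.]
[290. 205.] 1405 top0.021 [0.456 0.05 ] (59.1, 222.2) 93.5 [ 65. 101. 129.]
[ 10. 215.] 953 top0.091 [-0.075 -0.483] (43.8, 106.3) 150.0 [ 11.  13. 116.]
[330. 263.] 4475 top0.051 [ 0.654 -0.095] (66.7, 67.0) 89.5 [104. 102.  99.]
[219. 250.] 876 top0.017 [ 0.416 -0.189] (44.5, 163.6) 12.3 [ 66. 104. 133.]
[169. 280.] 454 top0.048 [ 0.396 -0.337] (42.3, 49.6) 80.5 [29. 50. 78.]
[210. 311.] 378 top0.074 [ 0.535 -0.324] (23.0, 23.2) 77.8 [106. 104. 101.]
[271. 355.] 1318 top0.053 [ 0.718 -0.304] (62.5, 90.7) 85.9 [ 66.  94. 114.]
side table z 0.0007195397557858696 0.029017260563319713
[276. 135.] 467 top0.120 [0.707 0.306] (24.1, 27.7) 86.3 [ 42.  44. 102.]
[232. 167.] 195 top0.028 [0.514 0.311] (40.1, 63.5) 69.8 [47. 69. 96.]
[332. 200.] 2496 top0.051 [ 0.653 -0.091] (66.7, 69.7) 0.1 [112. 109. 108.]
[207. 183.] 133 top0.019 [0.404 0.302] (45.0, 69.4) 92.5 [40. 39. 40.]
[271. 218.] 1118 top0.021 [0.453 0.053] (59.8, 224.7) 93.4 [ 81. 110. 136.]
[144. 216.] 1160 top0.021 [0.174 0.303] (64.8, 220.8) 144.2 [ 29.  30. 128.]
[422. 234.] 907 top0.053 [ 0.717 -0.302] (65.2, 91.3) 84.1 [ 81. 103. 123.]
[316. 272.] 791 top0.016 [ 0.414 -0.186] (43.6, 166.2) 12.5 [ 84. 115. 142.]
[387. 272.] 356 top0.074 [ 0.535 -0.322] (20.4, 23.7) 35.6 [113. 109. 109.]
[355. 306.] 497 top0.047 [ 0.394 -0.335] (42.4, 51.4) 82.7 [44. 65. 91.]
```

View pics/crop.png

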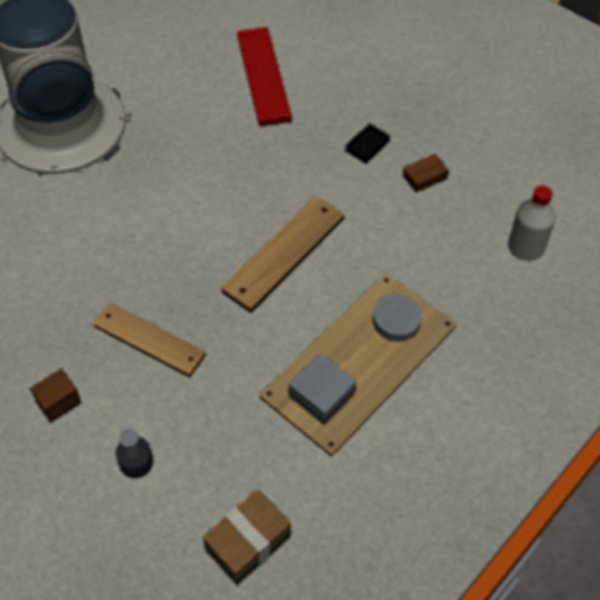

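The crop confirms it: the large light strip with two dots at crop (285,255) is the target, 222 x 59 mm against 164 x 44 mm for the small one. All sizes and heights match the given figures, with the thick spacer (48 mm top) at (0.395,-0.336) and the thin one (28 mm top) at (0.515,0.31). Now I'll move over the base and take a wrist look.

```bash
cat > rob.py <<'E'
from bench import *
from vis import *
import pickle
def quat(cdeg,pos):
    "tool down, closing along cdeg (half-turn chosen nearest the arm's azimuth)"
    az=np.degrees(np.arctan2(pos[1],pos[0])); c=az+(cdeg-az+90)%180-90
    a=np.radians((c+90)/2); return [0,np.cos(a),np.sin(a),0]
def look(pos,c,name=None):
    move_to(list(pos),quat(c,pos)); hold(.25)
    d=get_image("wrist")
    if name: cv2.imwrite(f"pics/{name}.png",d["frame"]); pickle.dump(d,open(name+".pkl","wb"))
    return d
def segs(d,lo,hi,minn=150):
    W=world(d);Z=W[...,2];m=((Z>lo)&(Z<hi)).astype(np.uint8)
    k,L,S,C=cv2.connectedComponentsWithStats(m);o=[]
    for i in range(1,k):
        if S[i,4]>=minn:
            p=W[L==i];o.append((*rect(p),np.nanmedian(p[:,2]),S[i,4],C[i]))
    return o
def show(o):
    for c,s,a,z,n,px in o: print(c.round(4),s,"yaw%.1f z%.4f n%d"%(a,z,n),px.round())
E
python3 - <<'E'
from rob import *
d=look([.64,-.01,.30],0,"wbase")
print(state()["ee_pos"],state()["time"],np.round(np.linalg.inv(d["view"]),3).tolist())
print("high");show(segs(d,.047,.058))
print("low");show(segs(d,.028,.037))
print("base");show(segs(d,.009,.060))
E
```

```text
[ 0.63999331 -0.00957775  0.30000942] 2.8667 [[1.0, -0.001, 0.0, 0.64], [0.001, 0.964, 0.266, 0.063], [-0.001, -0.266, 0.964, 0.454], [0.0, 0.0, 0.0, 1.0]]
high
[ 0.654  -0.0925] (64.0, 64.6) yaw90.2 z0.0521 n2276 [290. 242.]
[ 0.7192 -0.2921] (61.3, 69.6) yaw86.4 z0.0501 n1579 [333. 368.]
low
[0.6537 0.0672] (66.6, 67.1) yaw44.2 z0.0321 n2416 [291. 116.]
[ 0.5365 -0.3213] (42.8, 45.2) yaw158.6 z0.0338 n447 [213. 375.]
base
[0.4547 0.0507] (57.6, 220.0) yaw93.2 z0.0182 n8021 [136. 121.]
[ 0.6539 -0.0128] (130.1, 270.1) yaw90.1 z0.0126 n18893 [290. 167.]
[ 0.4042 -0.1738] (30.8, 76.9) yaw41.1 z0.0134 n536 [122. 288.]
[ 0.7184 -0.3029] (61.6, 91.0) yaw86.0 z0.0500 n1817 [331. 367.]
[ 0.5365 -0.3213] (42.8, 45.2) yaw158.6 z0.0336 n848 [213. 373.]
```

View pics/wbase.png

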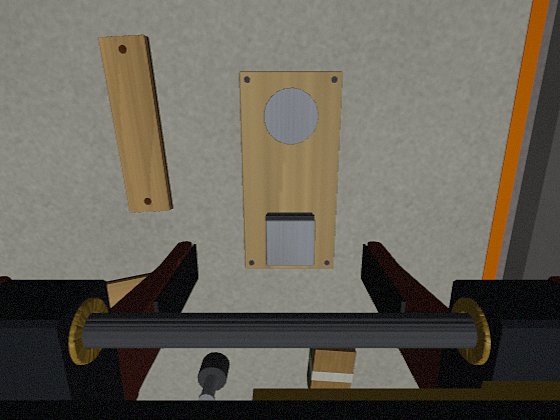

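The wrist view is sharp and consistent: the base is 130.1 x 270.1 mm, with its centre at (0.654,-0.0127) and yaw 90.1°. The low rest is at (0.654,0.067), pixel (291,116), and the high rest at (0.654,-0.0925), pixel (290,242). Next, the thick spacer.

```bash
cat >> rob.py <<'E'
def find(approx,long_yaw,top,size,name=None,tol=4):
    "hover, measure the top face from the wrist, check it against its known size"
    p=np.array([*approx,.25]); d=look(p,long_yaw-90,name)
    o=[s for s in segs(d,top-.004,top+.005) if np.hypot(*(s[0]-approx))<.02]
    show(o); c,s,a,z,n,_=o[0]
    assert len(o)==1 and abs(s[0]-size[0])<tol and abs(s[1]-size[1])<tol and abs(z-top)<.003
    return c,a
def pick(c,long_yaw,h,up=.25):
    "h: TCP height at the grasp"
    p=[c[0],c[1],h+.06]; move_to(p,quat(long_yaw-90,p)); move_l([*c,h],.1); close(); hold(.2)
    s=state(); print("gap %.4f force %.1f"%(s["finger_gap"],s["finger_force"]))
    move_l([*c,up],.25); return s["finger_gap"]
def place(c,long_yaw,h,up=.25):
    p=[c[0],c[1],up]; move_to(p,quat(long_yaw-90,p)); f0=state()["ft_force"][2]
    move_l([*c,h+.02],.2); move_l([*c,h],.03); hold(.3); print("dFz",state()["ft_force"][2]-f0)
    gripper_open(); hold(.2); move_l([*c,up],.2); print("t",state()["time"])
BYAW=90.1; LOW=[.6538,.0672]; HIGH=[.6540,-.0925]; MID=[.6539,-.0127]
E
python3 - <<'E'
from rob import *
c,a=find([.395,-.336],81.5,.045,(40,50),"wthick")
g=pick(c,a,.018); assert abs(g-.04)<.004
place(LOW,BYAW,.032+.018+.0005)
d=look([.64,-.01,.30],0,"wl"); show(segs(d,.072,.082))
E
```

```text
[ 0.3949 -0.3364] (39.9, 50.1) yaw80.2 z0.0451 n1553 [279. 187.]
gap 0.0401 force 30.0
dFz 0.6781292260869989
t 14.375
[0.6538 0.0672] (39.5, 49.1) yaw89.9 z0.0771 n1698 [293. 116.]
```

```bash
python3 - <<'E'
from rob import *
c,a=find([.5155,.3095],69.3,.025,(40,60),"wthin")
g=pick(c,a,.012); assert abs(g-.04)<.004
place(HIGH,BYAW,.052+.012+.0005)
c,a=find([.4055,.301],93,.016,(44,64),"wtray")
g=pick(c,a,.011); assert abs(g-.044)<.004
place(MID,BYAW,.012+.011+.0005)
d=look([.64,-.01,.30],0,"wb3"); show(segs(d,.072,.082)); show(segs(d,.025,.031,60)); print(state()["time"])
E
```

```text
[0.5161 0.3112] (40.0, 59.7) yaw71.0 z0.0251 n1705 [279. 181.]
gap 0.0398 force 30.0
dFz -1.5329344849970992
t 26.1583
[0.4064 0.3027] (43.4, 63.3) yaw92.4 z0.0159 n543 [280. 180.]
gap 0.0434 force 30.0
dFz -0.07562063118492063
t 37.8167
[0.6538 0.0672] (39.7, 48.8) yaw89.8 z0.0771 n1700 [293. 115.]
[ 0.6544 -0.0919] (39.3, 59.5) yaw89.9 z0.0771 n1485 [292. 249.]
[ 0.6544 -0.0129] (42.9, 63.8) yaw89.8 z0.0278 n488 [291. 178.]
[ 0.5397 -0.3094] (16.7, 43.9) yaw164.6 z0.0285 n84 [216. 367.]
38.4417
```

View pics/wb3.png

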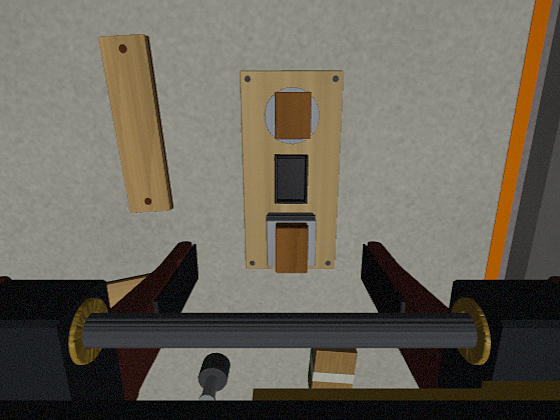

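The picture shows both spacers centred on their rests (293,115) and (292,249), and the tray midway at (291,178). Next come the strip and the weight.

```bash
python3 - <<'E'
from rob import *
d=pickle.load(open("wb3.pkl","rb"))
o=[s for s in segs(d,.0155,.022) if np.hypot(*(s[0]-[.4547,.0507]))<.01]; show(o)
c,s,a=o[0][:3]; assert len(o)==1 and abs(s[0]-56)<3 and abs(s[1]-220)<4
g=pick(c,a,.011); assert abs(g-.056)<.004
place(MID,BYAW,.077+.011+.0005,.30)
d=look([.64,-.01,.33],0,"ws"); show(segs(d,.090,.100)); print(state()["time"])
c,a=find([.5360,-.3225],90,.074,(24,24),"wwt"); print(c)
E
```

```text
[0.4549 0.0509] (57.0, 220.4) yaw93.0 z0.0183 n7733 [135. 121.]
gap 0.0557 force 30.0
dFz -0.35422323927869437
t 47.4333
[ 0.6539 -0.0128] (56.1, 218.9) yaw90.2 z0.0952 n8442 [292. 176.]
47.9917
[ 0.5354 -0.3238] (23.0, 23.1) yaw76.5 z0.0741 n407 [278. 195.]
[ 0.53537006 -0.32380148]
```

View pics/ws.png

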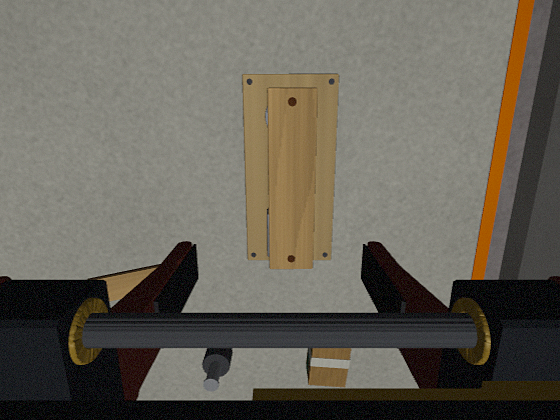

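View pics/wwt.png

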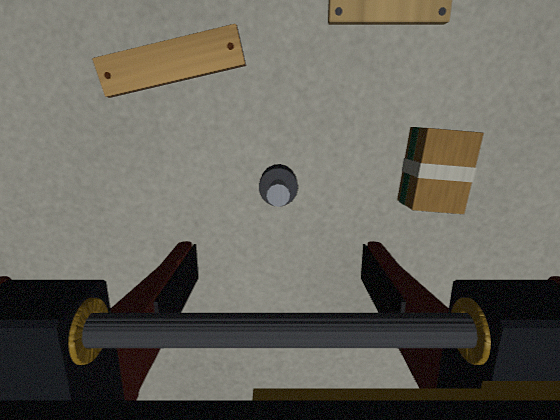

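The strip is level (z 0.095), centred and in line, with its dots at (292,101) and (291,258). The weight's head is at (278,195).

```bash
python3 - <<'E'
from rob import *
c=[.5354,-.3238]
g=pick(c,90,.044,.28); assert abs(g-.02)<.003
d=get_image("wrist"); cv2.imwrite("pics/held.png",d["frame"])
place(MID,BYAW,.095+.044+.0005,.33)
d=look([.64,-.01,.33],0,"wf"); show(segs(d,.164,.175,60)); show(segs(d,.124,.134,60)); show(segs(d,.090,.099)); show(segs(d,.0485,.058))
move_to([.45,.15,.35],quat(0,[.45,.15])); hold(.5)
d=get_image("scene"); cv2.imwrite("pics/final.png",cv2.resize(d["frame"][100:400,140:460],(640,600))); print(state()["time"])
E
```

```text
gap 0.0225 force 30.0
dFz -0.6701760088549618
t 59.1333
[ 0.6539 -0.0127] (22.7, 23.2) yaw90.4 z0.1691 n452 [293. 199.]
[ 0.6535 -0.0116] (42.7, 45.0) yaw7.3 z0.1290 n803 [291. 185.]
[ 0.6539 -0.013 ] (56.0, 219.5) yaw90.2 z0.0951 n6994 [291. 173.]
[ 0.7178 -0.3123] (61.0, 73.0) yaw86.2 z0.0501 n1395 [329. 366.]
61.2167
```

View pics/final.png

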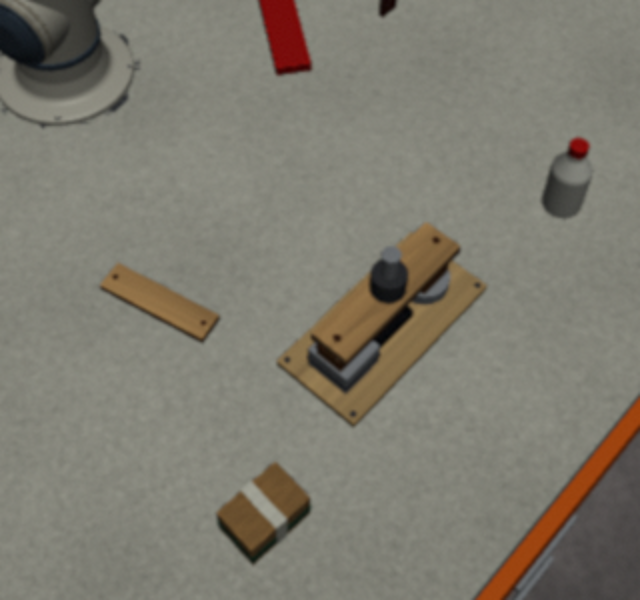

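The final view shows the weight upright at the middle of the level strip (390,275). The spacers and tray are beneath it, and the bottle and carton haven't moved. Handing in.

```bash
python3 -c "
from bench import *
print(job_done())"
```

```text
the job is handed in; nothing more can be done
None
```

The job is handed in after about 61 s of the 128 s allowed: spacers, tray, strip and weight were placed in the order asked, each measuring within 1 mm of its target, and the bottle and carton were left where they stood.

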